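# Hold a bath probe down on its sprung seal

### The arm

A 6-joint arm with a two-finger parallel gripper is mounted at the origin on the work surface. World frame = base frame: x ahead of the robot, y to its left, z up, the work surface at z = 0. Lengths are in m, angles in rad, forces in N, time in s.
With the tool pointing down it reaches from about 0.275 to 0.75 m from the base axis. Payload 10.2 kg.
Tool frame: the origin (TCP) lies on the centre line of the jaws, within the pads' length; the fingertips stand 11 mm ahead of it and the grasp point (between the pads) lies 8 mm behind it; z points along the fingers, y is the direction in which the jaws open and shut (so a half turn about z gives the same grasp; the last joint's range is limited). The gripper opens to 88 mm and grips with 3 to 60 N. Pads are 18 mm wide; open, the fingers measure 123 mm over their backs; the gripper's body (75 mm by 187 mm) begins 45 mm behind the grasp point.
Start: joints at [0.933, 0.313, 1.498, -0, 1.331, -0.223], TCP at [0.212, 0.48, 0.25] pointing down, gripper open.
Joint ranges: [-2.94, 2.94], [-0.97, 2.17], [0.19, 2.56], [-1.23, 4.37], [0.02, 3.11], [-2.88, 2.88]. Speed limits (rad/s): [2.39, 2.39, 3.01, 3.14, 3.14, 3.14].

### API

Orientations are given as a rotation vector (axis times angle).
In Python, from plant import observe, get_image, finish_job, silhouettes, mark_of gives the robot as it stands.
- The arm moves only by the tool servo_tool, never from a script. Its argument "plan" is text: rows parted by semicolons, each of 5 numbers parted by spaces: the shift along the tool's x, y, z in m, then the turn about the tool's z in degrees, then the finger opening in m, from 0 to 0.0881. A call has 1 to 12 rows; each row is the pose to reach, as a shift and turn from the pose commanded when the call began, along the tool's axes at that moment; what a row does not reach only later rows make up. A row lasts 1/8 s, in which the tool goes at most 62.5 mm and 10.7 degrees, less where a joint would pass 70% of its speed; a pose out of reach is approached as far as the arm can. A call with a gripper value outside its range is refused whole. The fingers move at their own pace and stop on an object; "grip_force" is the grip in N (left out, the last holds). Time passes only in rows, so rows that repeat a pose let the fingers close. It gives the time, the measured TCP pose, the force and the opening at its end, in the units of the state.
- observe(): the state, without advancing time (a new reading comes with each control period).
- get_image(name): name is "scene" or "side" or "wrist"; returns a dict with "pixels" (400x640x3 uint8, blue, green, red), "fx", "fy", "cx", "cy" (pixels), "dist" ([k1, k2, p1, p2, k3] as OpenCV has them; the pictures are not rectified), "xyz" and "rotation" of the camera in the world; the wrist camera has in their place "T_tool_cam" (4x4, takes a point from camera to tool coordinates, whose origin is the TCP and whose axes are the flange's). Camera axes: x right, y down, z forward; pixel columns grow to the right and rows downward; lengths in m; the calibration is good to about 2 mm. A picture is of the moment at which its call begins: read the wrist's pose just before it. There is no depth.
- finish_job(): hands the job in, once; it reports no verdict.
Trained networks look in a picture, given as the dict that the camera call returned (one of the last four; its "shot" number tells which), for a name from the list of things; names that differ only in an ending like _2 or _b are one class to them, and where a whole thing is asked for, a point or a joint stands for the part that bears it (a point fixed in the world has none). Each returns a list of dicts, best first, with "p" (0 to 1); they miss things now and then, are a little off and sometimes report something else, mostly with a low value. They report only what shows in the picture. A call takes as long as a camera call. They do not tell look-alikes from the thing itself.
- silhouettes(picture, label): "mask" (400x640 bool, what is visible of it) and "position" ([column, row] in pixels, amid what is visible of it).
- mark_of(picture, label): "position" ([column, row] in pixels: a listed point, or the origin of a listed thing).
The state is a dict: "time_s": time; "joints": joint angles; "joint_vel": joint speeds; "tau": joint torques, N m; "position": TCP position; "ee_rot": TCP orientation; "ft_force": force on the tool from outside, world axes, zero at the start; "moment": the same for the moment, N m; "opening": finger opening in m.
Only numpy, scipy, OpenCV 4.12 (cv2) and the standard library are available. Lean on these libraries where they do the work, as an engineer would, in place of code of your own. Each camera call takes 0.05 s, during which the arm holds its last target. There are 200 camera calls.

### The job

Take the temperature probe (the one with the tall grey cylindrical head) out of the white rack, put its steel shank down through the sprung seal ring on the heating bath's bracket, and press its flange down on the ring with a steady push of about 10 N, which takes the ring about half-way down its travel, as a third hand for a colleague who will tighten the clamp screw. Do not push the ring all the way down, and leave the other things where they stand. Finish while still gripping the probe upright and keeping up that push: do not let go.

Things in the scene. Friction and masses are not known exactly. Their poses are not given: they have to be found in the camera images.
- probe_head (a point): centre of the grey plastic cylindrical head (24 mm diameter, 50 mm tall) of the loose temperature probe (0.14 to 0.23 kg). z runs up the probe. Below the head a steel flange, 44 mm diameter: upper face 25 mm, underside 33 mm below this point. It starts upright in one of the rack's holes, the flange resting on the rack's top. Grip it by the head, from above
- probe_tip (a point): the lower end of the probe's steel shank, 113 mm below the centre of the head and 80 mm below the flange's underside, on the probe's axis. The shank has 10 mm diameter and is pointed over its last 12 mm (4 mm at the very end)
- rack: fixed white plastic storage block, 180 mm (its x) by 70 mm (its y) by 100 mm high, origin at the centre of its underside; two wide upright holes (20 mm) at x = -50 and +50 mm, one with the probe and the other with the plug, either way round
- bath: fixed round white heating bath, 260 mm diameter, 110 mm high, open, empty (inner floor at 35 mm), origin at the centre of its underside. Low control box on its -x side (to x = -152 mm, 50 mm high). A bracket on the rim carries a square steel gland block (48 mm) over the bowl at x = -60 mm, y = 0. The bath may stand left or right, turned up to 0.5 rad
- gland_top (a point): fixed point on the axis of the gland's hole, at the height of the gland block's upper face (142 mm above the bench). The seal ring's upper face stands 28 mm above it at rest
- seal_top (a point): centre of the upper face of the seal ring, moves with the ring: an aluminium ring of 40 mm outer diameter and 6 mm thick with a 14 mm hole, on a hollow sleeve that slides straight down into the gland block. Its upper face is 170 mm above the bench at rest
- seal (a joint): how far the seal ring is pushed down, in m: 0 at rest (up), 0.020 fully down on its stop. A spring holds it up: it starts to give at 4.2 N and needs 0.6 N more per mm (about 10 N at 10 mm, 16 N at 20 mm). The probe's own weight (about 2 N) counts towards this force but alone does not move the ring
- plug_mid (a point): middle of the part above the rack of the blanking plug, a bystander: short steel plug with a 36 mm flange and a ball knob of 24 mm on top, loose in the rack's other hole. This point is 20 mm above the rack's top, the knob ends 39 mm above the rack's top
- cork_ring: bystander: cork flask ring lying on the bench, 90 mm diameter, 28 mm high, origin at the centre of its underside
- reagent: bystander: amber bottle, 60 mm diameter, 120 mm tall, standing on the bench, origin at the centre of its underside
- beaker: bystander: glass beaker, 70 mm diameter, 90 mm tall, standing on the bench to the far left, origin at the centre of its underside
Not all that is in view belongs to the job. Leave any blue or red look-alike of the part that bears probe_head alone.

How it is judged:
On the way, in this order (a step that is already met when the one before it is completed fails the run):
1. the probe is lifted clear out of the rack in the gripper (height (world z) of probe_tip above 0.105 m and contact force between the fingers and probe above 0.5 N), for 0.1 s.
2. the end of the shank is through the seal ring and inside the gland (z of probe_tip in the frame of gland_top below 0.005 m and horizontal distance between probe_tip and gland_top below 0.007 m), for 0.05 s.
3. the flange presses on the ring with 7.5 to 13 N, steadily for 1 s (contact force between probe and bath between 7.5 and 13 N and value of joint seal between 0.005 and 0.015 m), for 1 s.
At the end, for the whole second after the job is handed in: Through the last second the gripper still holds the probe and presses its flange on the seal ring with 7.5 to 13 N, the ring 5 to 15 mm down, the shank through the gland (its tip at least 45 mm below the gland's upper face and within 8 mm of its axis), the probe within 0.12 rad of upright and still (all of step 3 and z of probe_tip in the frame of gland_top below -0.045 m and horizontal distance between probe_tip and gland_top below 0.008 m and angle between probe_head's own z axis and vertical below 0.12 rad and linear speed of probe below 0.01 m/s and contact force between the fingers and probe above 2 N); the arm keeps its last pose, push and grip.
It fails at once if the seal ring is pushed all the way down (value of joint seal above 0.0195 m).
It fails at once if the plug is lifted or knocked about (distance of plug_mid from where it was at the start of the episode above 0.015 m or angle between plug_mid's own z axis and vertical above 0.3 rad).
It fails at once if a bystander on the bench is moved more than 30 mm or tipped (distance of any of cork_ring, reagent, beaker from where it was at the start of the episode above 0.03 m or angle between any of reagent, beaker's own z axis and vertical above 0.4 rad).
It also fails if it takes over 51 s, if anything falls off the work surface, if the arm or the gripper's body presses on something with over 40 N, if the wrist force passes 120 N, or if a joint passes its speed limit or range.

## Working session

There is one attempt and no reset: what is moved stays moved. The work goes in short steps, Python scripts to look and compute and a tool call to move; the robot and the scene stay as the last step left them, time stands still between calls to the robot, and variables do not carry over. Pictures are saved under pics/ and viewed, about 8 in all and at most 12, crops included, and the job is handed in when it is done.

Besides the shell and the picture viewer there is one more tool, called after "Request:" as name(argument=value, ...), one argument or row to a line, values as JSON. servo_tool: Moves the arm, as the interface text tells. Its arguments: {"type":"object","properties":{"plan":{"type":"string"},"grip_force":{"type":"number"}},"required":["plan"]}

```bash
mkdir -p pics; ls
cat > h.py <<'E'
import numpy as np, cv2
from scipy.spatial.transform import Rotation as R
from plant import observe,get_image,finish_job,silhouettes,mark_of
def cam(im,st=None):
    if 'T_tool_cam' in im:
        T=np.eye(4);T[:3,:3]=R.from_rotvec(st['ee_rot']).as_matrix();T[:3,3]=st['position'];T=T@np.array(im['T_tool_cam'])
        return T[:3,:3],T[:3,3]
    r=np.array(im['rotation'],float)
    if r.shape!=(3,3): r=R.from_rotvec(r).as_matrix()
    return r,np.array(im['xyz'],float)
def K(im): return np.array([[im['fx'],0,im['cx']],[0,im['fy'],im['cy']],[0,0,1.]])
def ray(im,px,st=None):
    r,t=cam(im,st); u=cv2.undistortPoints(np.array([[px]],float),K(im),np.array(im['dist'],float))[0,0]
    return t,r@np.array([u[0],u[1],1.])
def atz(im,px,z,st=None):
    t,d=ray(im,px,st); return t+d*(z-t[2])/d[2]
def tri(rs):
    A=0;b=0
    for t,d in rs:
        d=d/np.linalg.norm(d);P=np.eye(3)-np.outer(d,d);A=A+P;b=b+P@t
    return np.linalg.solve(A,b)
def proj(im,p,st=None):
    r,t=cam(im,st); rv=cv2.Rodrigues(r.T)[0]
    return cv2.projectPoints(np.array([p],float),rv,-r.T@t,K(im),np.array(im['dist'],float))[0][0,0]
E
cat > a.py <<'E'
from h import *
np.set_printoptions(precision=4,suppress=True)
st=observe();print(st)
zs=dict(probe_head=.133,gland_top=.142,seal_top=.17,plug_mid=.12,rack=0,bath=0,cork_ring=0,reagent=0,beaker=0)
for n in ['scene','side','wrist']:
    im=get_image(n);cv2.imwrite(f'pics/{n}0.png',im['pixels'])
    print(n,cam(im,st)[1])
    for l,z in zs.items():
        for m in mark_of(im,l)[:4]:
            print(n,l,round(m['p'],2),np.array(m['position']),atz(im,m['position'],z,st))
E
python3 a.py
```

```text
pics
{'time_s': 0.0, 'joints': array([ 0.9326,  0.3135,  1.4985, -0.    ,  1.331 , -0.2234]), 'joint_vel': array([ 0.0018,  0.0003, -0.0004, -0.0011,  0.001 , -0.0013]), 'tau': array([ -0.0011, -40.2212, -25.2271,   0.0693,   0.0352,  -0.0001]), 'position': array([0.2115, 0.4803, 0.2491]), 'ee_rot': array([-0.6468, -3.0737,  0.0019]), 'ft_force': array([ 0.6234, -0.6996,  0.2185]), 'moment': array([ 0.0271,  0.0019, -0.0103]), 'opening': 0.08827577917801735}
scene [1.1561 0.6968 0.8648]
scene probe_head 0.66 [253.9 150.1] [ 0.5897 -0.2508  0.133 ]
scene probe_head 0.63 [226.7 178.4] [ 0.7483 -0.1761  0.133 ]
scene probe_head 0.57 [274.2 169.4] [ 0.6057 -0.1117  0.133 ]
scene probe_head 0.45 [244.2 142.5] [ 0.5874 -0.3152  0.133 ]
scene gland_top 0.58 [359.6 195.4] [0.5006 0.1763 0.142 ]
scene seal_top 0.59 [362.9 194.5] [0.5159 0.2003 0.17  ]
scene plug_mid 0.66 [279.9 143. ] [ 0.4808 -0.2415  0.12  ]
scene plug_mid 0.2 [338.7 190.1] [0.5109 0.0982 0.12  ]
scene rack 0.58 [272.7 174.2] [ 0.5288 -0.238  -0.    ]
scene bath 0.86 [345.1 241.1] [ 0.5693  0.1923 -0.    ]
scene bath 0.23 [272.8 144. ] [ 0.3995 -0.407   0.    ]
scene cork_ring 0.77 [342.  191.3] [0.4028 0.0148 0.    ]
scene reagent 0.7 [264.8 241.3] [0.7573 0.021  0.    ]
scene beaker 0.65 [451.8 294. ] [0.4907 0.5285 0.    ]
side [ 0.5623 -0.7382  1.0235]
side probe_head 0.81 [413.8 294. ] [ 0.7574 -0.1879  0.133 ]
side probe_head 0.74 [338.3 322.2] [ 0.5946 -0.246   0.133 ]
side probe_head 0.68 [308.2 280. ] [ 0.5353 -0.1422  0.133 ]
side plug_mid 0.68 [286.4 325.4] [ 0.4887 -0.2409  0.12  ]
side plug_mid 0.59 [315.2 352.6] [ 0.5461 -0.302   0.12  ]
side rack 0.96 [315.  352.2] [ 0.5435 -0.2432  0.    ]
side bath 0.61 [322.8 204.6] [0.5769 0.1996 0.    ]
side cork_ring 0.85 [255.2 262.7] [0.3958 0.0064 0.    ]
side reagent 0.58 [393.1 253.2] [0.7534 0.0185 0.    ]
wrist [0.138  0.5128 0.3849]
```

Run:
```python
import cv2,numpy as np
a=cv2.imread('pics/scene0.png')[110:310,190:490]; b=cv2.imread('pics/side0.png')[170:390,220:460]
cv2.imwrite('pics/c1.png',cv2.resize(a,None,fx=2.6,fy=2.6,interpolation=cv2.INTER_CUBIC)); cv2.imwrite('pics/c2.png',cv2.resize(b,None,fx=2.5,fy=2.5,interpolation=cv2.INTER_CUBIC))
```

```text
(no output)
```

View pics/c1.png

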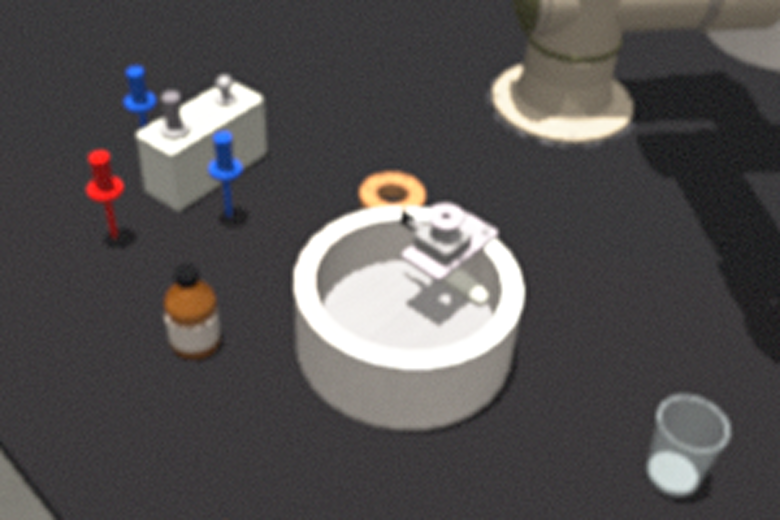

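View pics/c2.png

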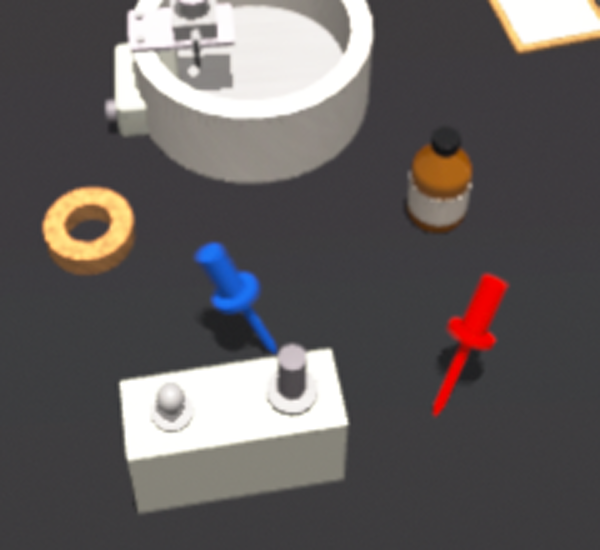

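The crops show the grey-headed probe in the rack: scene (254,150), side (338,322). The plug is at scene (280,143), side (286,325). The look-alikes are blue at scene (274,169) and (244,142), and red at scene (227,178). Only the grey one matches the description and sits in a rack hole. Next I triangulate and get the grasp geometry.

Run:
```python
from h import *
np.set_printoptions(precision=4,suppress=True)
s=get_image('scene');d=get_image('side');st=observe()
T=lambda a,b:tri([ray(s,a),ray(d,b)])
print('probe',T((253.9,150.1),(338.3,322.2)))
print('plug',T((279.9,143),(286.4,325.4)))
print('blue',T((274.2,169.4),(308.2,280)),'red',T((226.7,178.4),(413.8,294)))
for im in (s,d):
    for m in silhouettes(im,'seal_top')[:2]+silhouettes(im,'seal')[:2]: print(m['p'],m['position'])
# flat rack top corners from side view crop
for p in [(120,380),(332,350),(346,423),(128,458)]:
    q=np.array(p)/2.5+[220,170]; print(atz(d,q,.1))
M=R.from_rotvec(st['ee_rot']).as_matrix();print(M)
```

```text
probe [ 0.5934 -0.2471  0.136 ]
plug [ 0.4858 -0.2398  0.1214]
blue [ 0.5578 -0.1388  0.1069] red [ 0.7523 -0.1828  0.1292]
0.59 [360.6, 197.3]
0.54 [362.8, 194.8]
0.76 [298.4, 166.2]
0.54 [293.8, 167.7]
[ 0.4483 -0.2202  0.1   ]
[ 0.6284 -0.2006  0.1   ]
[ 0.6345 -0.2678  0.1   ]
[ 0.4577 -0.2894  0.1   ]
[[-0.9152  0.403   0.    ]
 [ 0.403   0.9152 -0.    ]
 [-0.     -0.     -1.    ]]
```

Request:
servo_tool(
  plan="-0.015 -0.012 -0.01 0 0.06; -0.045 -0.036 -0.02 0 0.06; -0.075 -0.06 -0.03 0 0.06; -0.11 -0.088 -0.04 0 0.06; -0.15 -0.12 -0.04 0 0.06; -0.19 -0.152 -0.04 0 0.06; -0.23 -0.184 -0.04 0 0.06; -0.27 -0.216 -0.04 0 0.06; -0.305 -0.244 -0.04 0 0.06; -0.335 -0.268 -0.04 0 0.06; -0.355 -0.284 -0.04 0 0.06; -0.36 -0.288 -0.04 0 0.06",
)

```text
time_s: 3.3
position: [0.425, 0.0703, 0.2901]
ee_rot: [0.65, 3.073, -0.0]
ft_force: [-0.1, -0.5, 0.6]
opening: 0.06
```

Request:
servo_tool(
  plan="-0.015 -0.012 0 0 0.06; -0.04 -0.031 0 0 0.06; -0.07 -0.055 0 0 0.06; -0.105 -0.083 0 0 0.06; -0.145 -0.115 0 0 0.06; -0.18 -0.143 0 0 0.06; -0.215 -0.17 0.005 0 0.06; -0.245 -0.195 0.01 0 0.06; -0.265 -0.212 0.015 0 0.06; -0.278 -0.222 0.02 0 0.06; -0.281 -0.224 0.02 0 0.06; -0.281 -0.224 0.02 0 0.06",
)

```text
time_s: 4.8
position: [0.5918, -0.2457, 0.2703]
ee_rot: [0.646, 3.074, 0.0]
ft_force: [-0.0, 0.6, -0.0]
opening: 0.0602
```

```bash
cat > b.py <<'E'
from h import *
import sys
np.set_printoptions(precision=4,suppress=True)
st=observe();im=get_image('wrist');cv2.imwrite(f'pics/{sys.argv[1]}.png',im['pixels'])
print(st['time_s'],st['position'],st['ee_rot'],st['ft_force'],st['joints'])
print(cam(im,st))
for l,z in dict(probe_head=.133,seal_top=.17,gland_top=.142,plug_mid=.12).items():
    for m in mark_of(im,l)[:3]: print(l,m['p'],m['position'],atz(im,m['position'],z,st))
    for m in silhouettes(im,l)[:2]: 
        ys,xs=np.where(m['mask']);print(' sil',m['p'],m['position'],xs.min(),xs.max(),ys.min(),ys.max())
E
python3 b.py w1
```

```text
4.8 [ 0.5918 -0.2457  0.2703] [0.646  3.0741 0.    ] [-0.0436  0.5709 -0.0366] [-0.5761  0.5674  1.0673  0.0001  1.5066 -1.7327]
(array([[ 0.4018,  0.8704,  0.2845],
       [ 0.9157, -0.3821, -0.1244],
       [ 0.0004,  0.3106, -0.9506]]), array([ 0.5182, -0.2134,  0.4059]))
probe_head 0.78 [458.1, 263.5] [ 0.72  -0.136  0.133]
probe_head 0.76 [406.7, 21.9] [ 0.4832 -0.1161  0.133 ]
probe_head 0.72 [326.7, 192.3] [ 0.5909 -0.2338  0.133 ]
 sil 0.94 [403.0, 41.0] 386 423 0 117
 sil 0.91 [447.4, 262.0] 400 477 246 274
 sil 0.65 [590.7, 56.3] 531 639 0 125
plug_mid 0.78 [265.4, 105.0] [ 0.4931 -0.2543  0.12  ]
 sil 0.86 [269.9, 101.5] 255 290 83 121
```

View pics/w1.png

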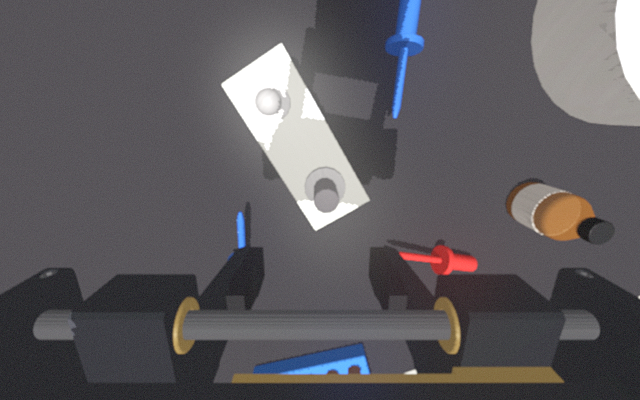

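Grey probe at (326,192) in the wrist view, plug at (268,101), red and blue look-alikes beside the rack. The wrist and fixed-camera positions differ by about 13 mm in y, so I check against flange, head top and rack corners.

Run:
```python
from h import *
np.set_printoptions(precision=4,suppress=True)
st=observe();im=get_image('wrist')
c=np.array([atz(im,p,.1,st) for p in [(222,85),(282,43),(368,200),(316,230)]]);print(c,c.mean(0))
print('flange',atz(im,(324.5,186.5),.108,st),'top',atz(im,(326,201),.158,st),'knob',atz(im,(268,101),.127,st))
s=get_image('scene');d=get_image('side')
for n,im in(('s',s),('d',d),('w',im)):
  for p in [(.591,-.235,.133),(.593,-.247,.133),(.493,-.254,.12)]: print(n,p,proj(im,p,st))
def crop(im,x,y,w,h,f,n): cv2.imwrite(n,cv2.resize(im['pixels'][y:y+h,x:x+w],None,fx=f,fy=f,interpolation=cv2.INTER_CUBIC))
a=[cv2.resize(im['pixels'][y:y+80,x:x+100],None,fx=4,fy=4,interpolation=cv2.INTER_CUBIC) for im,x,y in ((s,220,110),(d,260,290))]
cv2.imwrite('pics/c3.png',np.hstack(a))
```

```text
[[ 0.4576 -0.2883  0.1   ]
 [ 0.4483 -0.2183  0.1   ]
 [ 0.6262 -0.1983  0.1   ]
 [ 0.6359 -0.2657  0.1   ]] [ 0.542  -0.2426  0.1   ]
flange [ 0.5906 -0.2359  0.108 ] top [ 0.5914 -0.2362  0.158 ] knob [ 0.4916 -0.25    0.127 ]
s (0.591, -0.235, 0.133) [256.1988 152.1082]
s (0.593, -0.247, 0.133) [253.7595 150.898 ]
s (0.493, -0.254, 0.12) [275.2333 142.8399]
d (0.591, -0.235, 0.133) [336.2083 317.354 ]
d (0.593, -0.247, 0.133) [337.5288 322.6622]
d (0.493, -0.254, 0.12) [288.4141 331.1888]
w (0.591, -0.235, 0.133) [326.1531 192.7261]
w (0.593, -0.247, 0.133) [315.7938 199.219 ]
w (0.493, -0.254, 0.12) [266.0165 104.5154]
```

View pics/c3.png

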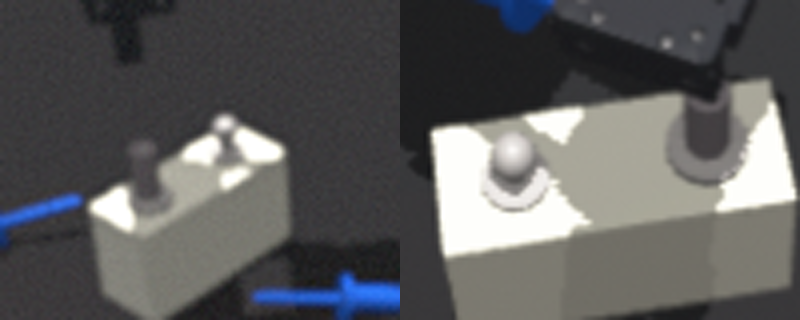

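Request:
servo_tool(
  plan="0.0045 0.008 0.01 0 0.06; 0.0045 0.008 0.03 0 0.06; 0.0045 0.008 0.06 0 0.06; 0.0045 0.008 0.09 0 0.06; 0.0045 0.008 0.115 0 0.06; 0.0045 0.008 0.13 0 0.06; 0.0045 0.008 0.14 0 0.06; 0.0045 0.008 0.145 0 0.06; 0.0045 0.008 0.145 0 0.06",
  grip_force=40,
)

```text
time_s: 6.52
position: [0.5911, -0.2373, 0.1249]
ee_rot: [0.647, 3.074, -0.0]
ft_force: [0.8, -0.5, -0.0]
opening: 0.0602
```

Request:
servo_tool(
  plan="0 0 0 0 0.04; 0 0 0 0 0.03; 0 0 0 0 0.02; 0 0 0 0 0.01; 0 0 0 0 0.01; 0 0 0 0 0.01; 0 0 0 0 0.01; 0 0 0 0 0.01",
  grip_force=40,
)

```text
time_s: 7.52
position: [0.5911, -0.2372, 0.1248]
ee_rot: [0.647, 3.074, 0.0]
ft_force: [0.6, 1.1, 2.1]
opening: 0.0231
```

Request:
servo_tool(
  plan="0 0 -0.005 0 0.01; 0 0 -0.015 0 0.01; 0 0 -0.03 0 0.01; 0 0 -0.05 0 0.01; 0 0 -0.075 0 0.01; 0 0 -0.1 0 0.01; 0 0 -0.125 0 0.01; 0 0 -0.15 0 0.01; 0 0 -0.17 0 0.01; 0 0 -0.185 0 0.01; 0 0 -0.19 0 0.01; 0 0 -0.19 0 0.01",
)

```text
time_s: 9.02
position: [0.591, -0.2373, 0.3145]
ee_rot: [-0.647, -3.074, -0.0]
ft_force: [0.1, 1.4, -2.0]
opening: 0.0231
```

```bash
cat > c.py <<'E'
from h import *
import sys
np.set_printoptions(precision=4,suppress=True)
st=observe();print(st['position'],st['ft_force'],st['opening'],st['joints'])
L=[]
for n in ('scene','side','wrist'):
    im=get_image(n);L.append(im['pixels'])
    for l,z in dict(seal_top=.17,gland_top=.142,probe_head=st['position'][2]+.008,probe_tip=st['position'][2]-.105).items():
        for m in mark_of(im,l)[:3]: print(n,l,round(m['p'],2),m['position'],atz(im,m['position'],z,st))
    for m in silhouettes(im,'seal_top')[:2]: 
        ys,xs=np.where(m['mask']);print(' sil',m['p'],m['position'],xs.min(),xs.max(),ys.min(),ys.max())
    cv2.imwrite(f'pics/{sys.argv[1]}_{n}.png',im['pixels'])
E
python3 c.py l1
```

```text
[ 0.591  -0.2373  0.3145] [ 0.1044  1.4228 -2.0278] 0.023091984146016587 [-0.5655  0.5451  0.991  -0.      1.6058 -1.7214]
scene seal_top 0.49 [360.0, 192.7] [0.5162 0.1891 0.17  ]
scene gland_top 0.55 [360.3, 197.3] [0.5055 0.1836 0.142 ]
scene gland_top 0.31 [347.7, 243.2] [0.6658 0.2849 0.142 ]
scene probe_head 0.66 [213.2, 170.7] [0.862  0.0017 0.3225]
scene probe_head 0.6 [231.2, 224.4] [0.9295 0.1883 0.3225]
scene probe_head 0.52 [314.2, 185.8] [0.7178 0.2113 0.3225]
scene probe_tip 0.64 [282.6, 183.6] [0.6865 0.0422 0.2095]
scene probe_tip 0.6 [231.1, 195.7] [ 0.8229 -0.0114  0.2095]
scene probe_tip 0.53 [253.6, 130.2] [ 0.5794 -0.2523  0.2095]
 sil 0.47 [348.1, 228.4] 304 391 189 274
side probe_head 0.94 [281.2, 286.4] [ 0.4952 -0.2796  0.3225]
side probe_head 0.86 [419.4, 293.5] [ 0.7252 -0.3045  0.3225]
side probe_head 0.64 [336.2, 266.2] [ 0.5904 -0.243   0.3225]
side probe_tip 0.94 [401.8, 324.3] [ 0.708  -0.2978  0.2095]
side probe_tip 0.77 [320.5, 298.2] [ 0.5606 -0.236   0.2095]
side probe_tip 0.39 [339.1, 297.1] [ 0.5965 -0.2353  0.2095]
wrist probe_head 0.82 [441.3, 249.1] [ 0.6007 -0.1742  0.3225]
wrist probe_head 0.82 [247.3, 265.8] [ 0.5705 -0.2659  0.3225]
wrist probe_head 0.75 [391.0, 31.6] [ 0.5017 -0.166   0.3225]
wrist probe_tip 0.95 [377.9, 243.5] [ 0.6453 -0.1989  0.2095]
wrist probe_tip 0.8 [241.2, 204.9] [ 0.5617 -0.2963  0.2095]
wrist probe_tip 0.74 [315.8, 207.5] [ 0.5903 -0.2372  0.2095]
```

Request:
servo_tool(
  plan="0.006 0.012 0 0 0.01; 0.018 0.035 0 0 0.01; 0.035 0.068 0 0 0.01; 0.055 0.106 0 0 0.01; 0.077 0.149 0 0 0.01; 0.099 0.192 0 0 0.01; 0.121 0.234 0 0 0.01; 0.142 0.275 0 0 0.01; 0.16 0.31 0 0 0.01; 0.174 0.337 0 0 0.01; 0.182 0.352 0 0 0.01; 0.184 0.356 0 0 0.01",
)

```text
time_s: 11.42
position: [0.5658, 0.1634, 0.3148]
ee_rot: [0.645, 3.075, -0.0]
ft_force: [-0.2, -0.0, -1.6]
opening: 0.0228
```

```bash
python3 c.py g1 | grep -v head
```

```text
[0.5658 0.1634 0.3148] [-0.1661 -0.0404 -1.5688] 0.022781576671524542 [ 0.0824  0.425   1.1723 -0.0001  1.5442 -1.0746]
scene seal_top 0.68 [361.1, 192.5] [0.5131 0.1906 0.17  ]
scene gland_top 0.61 [360.8, 198.1] [0.5071 0.1871 0.142 ]
scene probe_tip 0.7 [242.4, 157.8] [ 0.7    -0.1404  0.2098]
scene probe_tip 0.66 [232.8, 194.8] [ 0.8176 -0.0112  0.2098]
scene probe_tip 0.63 [342.7, 186.2] [0.5681 0.166  0.2098]
 sil 0.26 [453.8, 279.0] 438 470 263 301
side seal_top 0.75 [297.7, 164.6] [0.5148 0.1874 0.17  ]
side seal_top 0.71 [324.2, 203.9] [0.5779 0.0459 0.17  ]
side gland_top 0.97 [296.9, 171.5] [0.5111 0.1912 0.142 ]
side gland_top 0.75 [315.8, 352.4] [ 0.5476 -0.3123  0.142 ]
side probe_tip 0.97 [321.6, 298.1] [ 0.5628 -0.236   0.2098]
side probe_tip 0.78 [318.5, 162.5] [0.5685 0.149  0.2098]
side probe_tip 0.65 [403.0, 320.5] [ 0.7113 -0.2904  0.2098]
 sil 0.45 [297.5, 166.4] 289 303 159 176
wrist seal_top 0.96 [317.5, 134.2] [0.5108 0.189  0.17  ]
wrist gland_top 0.97 [318.3, 134.8] [0.5135 0.1889 0.142 ]
wrist probe_tip 0.71 [146.1, 239.5] [0.5311 0.0086 0.2098]
wrist probe_tip 0.61 [316.9, 209.6] [0.5674 0.1636 0.2098]
 sil 0.29 [278.5, 346.6] 271 287 340 349
```

View pics/g1_wrist.png

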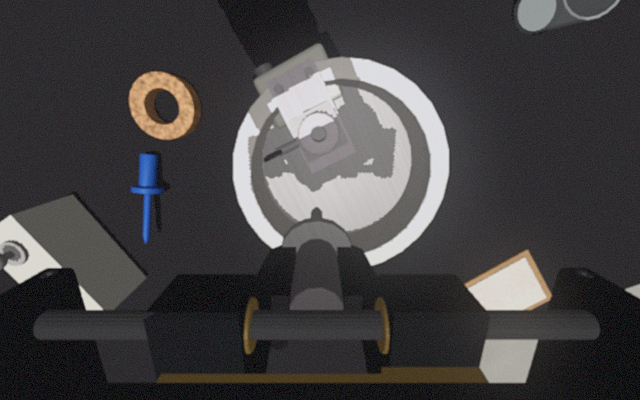

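Run:
```python
from h import *
a=cv2.imread('pics/g1_wrist.png')[95:235,270:370]
cv2.imwrite('pics/c4.png',cv2.resize(a,None,fx=4,fy=4,interpolation=cv2.INTER_CUBIC))
```

```text
(no output)
```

View pics/c4.png

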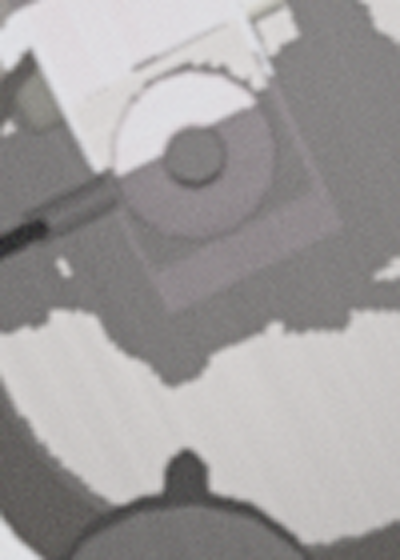

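Run:
```python
from h import *
np.set_printoptions(precision=4,suppress=True)
st=observe();im=get_image('wrist')
r=atz(im,(318.1,133.1),.17,st)
M=R.from_rotvec(st['ee_rot']).as_matrix()
print(im['fx'],r, 'ring in tool',M.T@(r-st['position']))
for p in [(316.1,208),(316.1,209.5)]:
  t=atz(im,p,st['position'][2]-.105,st); print('tip',t,M.T@(t-st['position']))
```

```text
287.3415950591191 [0.5103 0.1894 0.17  ] ring in tool [0.0617 0.002  0.1447]
tip [0.566  0.1628 0.2097] [0.0001 0.0001 0.105 ]
tip [0.5673 0.1623 0.2097] [-0.0013  0.0001  0.105 ]
```

Request:
servo_tool(
  plan="0.008 0 0 0 0.01; 0.02 0.001 0 0 0.01; 0.034 0.001 0 0 0.01; 0.047 0.002 0 0 0.01; 0.056 0.002 0 0 0.01; 0.061 0.002 0 0 0.01; 0.061 0.002 0.006 0 0.01; 0.061 0.002 0.014 0 0.01; 0.061 0.002 0.022 0 0.01; 0.061 0.002 0.028 0 0.01; 0.061 0.002 0.03 0 0.01; 0.061 0.002 0.03 0 0.01",
)

```text
time_s: 13.88
position: [0.5111, 0.1891, 0.2847]
ee_rot: [0.647, 3.074, 0.0]
ft_force: [-0.3, 0.6, -1.9]
opening: 0.0228
```

```bash
python3 c.py g2 | grep -v head
python3 - <<'E'
import cv2,numpy as np
c=lambda n,x,y,w,h:cv2.resize(cv2.imread(f'pics/g2_{n}.png')[y:y+h,x:x+w],(400,400),interpolation=cv2.INTER_CUBIC)
cv2.imwrite('pics/c5.png',np.hstack([c('scene',330,150,64,64),c('side',266,125,64,64)]))
cv2.imwrite('pics/c6.png',c('wrist',270,150,100,100))
E
```

```text
[0.5111 0.1891 0.2847] [-0.331   0.5833 -1.9336] 0.022839226906887854 [ 0.1393  0.3349  1.3763  0.      1.4304 -1.0167]
scene seal_top 0.7 [360.0, 192.0] [0.5138 0.1869 0.17  ]
scene gland_top 0.8 [360.0, 194.7] [0.4973 0.1749 0.142 ]
scene gland_top 0.53 [268.1, 172.9] [ 0.6387 -0.1     0.142 ]
scene probe_tip 0.75 [242.6, 159.2] [ 0.683  -0.1718  0.1797]
scene probe_tip 0.57 [283.8, 180.3] [0.6527 0.0026 0.1797]
scene probe_tip 0.52 [360.8, 188.7] [0.51   0.1856 0.1797]
 sil 0.48 [361.6, 197.0] 355 367 190 203
side seal_top 0.65 [297.5, 164.0] [0.5143 0.1897 0.17  ]
side seal_top 0.28 [319.5, 206.6] [0.5665 0.0378 0.17  ]
side gland_top 0.62 [296.9, 172.2] [0.5111 0.1885 0.142 ]
side probe_tip 0.76 [324.1, 300.0] [ 0.5676 -0.2221  0.1797]
side probe_tip 0.74 [402.7, 319.8] [ 0.7164 -0.2724  0.1797]
side probe_tip 0.57 [295.8, 165.8] [0.5105 0.1726 0.1797]
 sil 0.63 [298.6, 166.8] 289 303 160 175
wrist seal_top 0.64 [314.7, 206.0] [0.5117 0.1875 0.17  ]
wrist seal_top 0.18 [169.9, 153.2] [0.4174 0.0923 0.17  ]
wrist gland_top 0.59 [317.2, 198.7] [0.5139 0.1892 0.142 ]
wrist probe_tip 0.74 [319.3, 206.7] [0.5111 0.1923 0.1797]
wrist probe_tip 0.6 [142.9, 287.2] [0.5175 0.0026 0.1797]
 sil 0.82 [317.2, 202.0] 295 337 183 219
 sil 0.2 [583.5, 42.7] 517 638 1 79
```

View pics/c5.png

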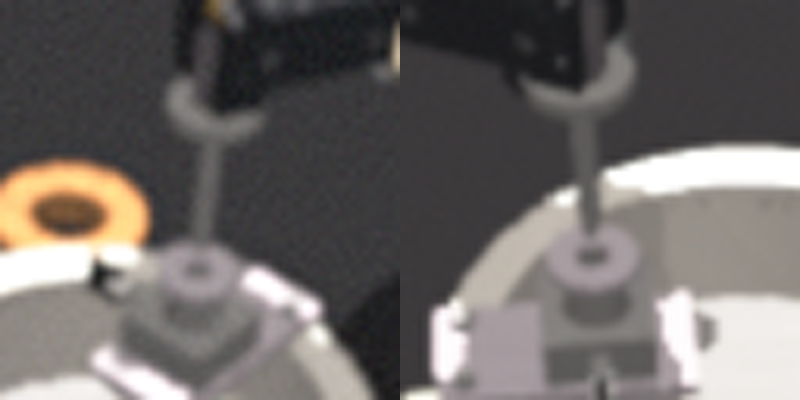

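View pics/c6.png

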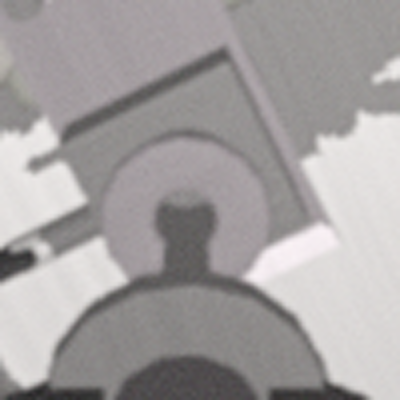

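All three views show the tip lined up over the ring's hole: the scene shank runs to the hole at crop (200,270), the side one to (592,256), and the wrist view is centred at x≈186. I insert gently.

Request:
servo_tool(
  plan="0 0 0.004 0 0.01; 0 0 0.008 0 0.01; 0 0 0.012 0 0.01; 0 0 0.016 0 0.01; 0 0 0.02 0 0.01; 0 0 0.024 0 0.01; 0 0 0.028 0 0.01; 0 0 0.028 0 0.01",
)

```text
time_s: 15.78
position: [0.511, 0.1891, 0.2564]
ee_rot: [-0.647, -3.074, 0.0]
ft_force: [-0.4, -0.2, -2.1]
opening: 0.023
```

Request:
servo_tool(
  plan="0 0 0.006 0 0.01; 0 0 0.012 0 0.01; 0 0 0.018 0 0.01; 0 0 0.025 0 0.01; 0 0 0.032 0 0.01; 0 0 0.038 0 0.01; 0 0 0.044 0 0.01; 0 0 0.048 0 0.01; 0 0 0.052 0 0.01; 0 0 0.055 0 0.01; 0 0 0.055 0 0.01",
)

```text
time_s: 17.15
position: [0.511, 0.1891, 0.2016]
ee_rot: [-0.647, -3.074, 0.0]
ft_force: [0.0, -0.2, -2.3]
opening: 0.0226
```

Run:
```python
from h import *
for i in range(4):
  st=observe();print(st['position'],st['ft_force'],st['moment'],st['opening']); get_image('side')
```

```text
[0.51100915 0.18907936 0.20156624] [ 0.02310351 -0.16115963 -2.2586508 ] [-0.04139627 -0.01757486  0.05373364] 0.02264852894836681
[0.51110748 0.18906561 0.20175704] [ 0.92102646  0.33075648 -0.9424888 ] [ 0.03141617 -0.012853    0.01133481] 0.022814032364621043
[0.51113459 0.18908343 0.20185688] [-0.20179884  0.08004625 -1.82513923] [ 0.06898657 -0.02492288  0.01050733] 0.022714705936406128
[0.51113532 0.18910147 0.20188778] [ 0.06874122  0.49352282 -1.15473035] [0.04070772 0.01582309 0.02000447] 0.023470464841212006
```

Request:
servo_tool(
  plan="0 0 0.002 0 0.01; 0 0 0.004 0 0.01; 0 0 0.006 0 0.01; 0 0 0.008 0 0.01; 0 0 0.01 0 0.01; 0 0 0.011 0 0.01; 0 0 0.012 0 0.01; 0 0 0.012 0 0.01; 0 0 0.012 0 0.01",
)

```text
time_s: 18.48
position: [0.5111, 0.1891, 0.19]
ee_rot: [0.647, 3.074, 0.0]
ft_force: [-1.7, -1.1, 5.3]
opening: 0.0232
```

```bash
cat > f.py <<'E'
from h import *
np.set_printoptions(precision=4,suppress=True)
F=[];P=[]
for i in range(10):
  st=observe();F.append(st['ft_force']);P.append(st['position']); s=get_image('side')
print(st['time_s'],np.mean(P,0),np.mean(F,0),np.std(F,0),st['moment'],st['opening'])
E
python3 f.py
```

```text
18.925 [0.5111 0.1891 0.19  ] [-2.5862 -1.0291  5.2874] [0.6128 0.6268 0.3834] [-0.1915  0.4362 -0.0392] 0.023365733160591536
```

Request:
servo_tool(
  plan="0 0 0.001 0 0.01; 0 0 0.002 0 0.01; 0 0 0.003 0 0.01; 0 0 0.004 0 0.01; 0.0005 0 0.0045 0 0.01; 0.0005 0 0.0045 0 0.01; 0.0005 0 0.0045 0 0.01; 0.0005 0 0.0045 0 0.01",
)

```text
time_s: 19.98
position: [0.511, 0.1891, 0.186]
ee_rot: [0.647, 3.073, 0.0]
ft_force: [-2.4, -1.8, 7.6]
opening: 0.0231
```

```bash
python3 f.py; python3 c.py g3|grep -v head
python3 - <<'E'
import cv2,numpy as np
c=lambda n,x,y,w,h:cv2.resize(cv2.imread(f'pics/g3_{n}.png')[y:y+h,x:x+w],(400,400),interpolation=cv2.INTER_CUBIC)
cv2.imwrite('pics/c7.png',np.hstack([c('scene',330,150,64,64),c('side',266,125,64,64)]))
E
```

```text
20.425 [0.511  0.1891 0.186 ] [-1.5888 -1.7254  7.5646] [0.5218 0.3515 0.4013] [-0.35    0.3625 -0.0167] 0.023292035452224007
[0.5111 0.1891 0.186 ] [-1.302  -1.1637  8.4254] 0.02303890059222687 [ 0.1395  0.412   1.5302 -0.0005  1.1976 -1.0162]
scene seal_top 0.55 [361.5, 197.6] [0.5291 0.2067 0.17  ]
scene gland_top 0.7 [360.1, 198.1] [0.5086 0.1857 0.142 ]
scene probe_tip 0.73 [280.6, 180.3] [ 0.5882 -0.1049  0.081 ]
scene probe_tip 0.71 [232.0, 195.6] [ 0.7551 -0.1488  0.081 ]
scene probe_tip 0.5 [240.4, 157.7] [ 0.6155 -0.3105  0.081 ]
side seal_top 0.61 [296.3, 167.7] [0.5112 0.1759 0.17  ]
side gland_top 0.6 [298.8, 173.3] [0.5161 0.1841 0.142 ]
side gland_top 0.23 [392.7, 253.6] [ 0.7258 -0.0876  0.142 ]
side probe_tip 0.85 [321.9, 296.5] [ 0.5637 -0.1525  0.081 ]
side probe_tip 0.83 [405.0, 322.2] [ 0.7385 -0.2237  0.081 ]
```

View pics/c7.png

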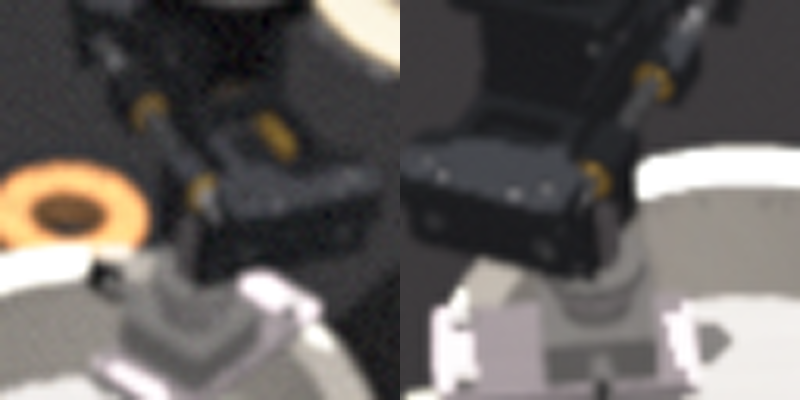

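The flange sits on the pushed-down ring and the probe is upright. The axial push is about 9.5 N, with the ring about 9 mm down. I hold for over 1 s, recheck and hand in.

Request:
servo_tool(
  plan="0 0 0 0 0.01; 0 0 0 0 0.01; 0 0 0 0 0.01; 0 0 0 0 0.01; 0 0 0 0 0.01; 0 0 0 0 0.01; 0 0 0 0 0.01; 0 0 0 0 0.01; 0 0 0 0 0.01; 0 0 0 0 0.01; 0 0 0 0 0.01; 0 0 0 0 0.01",
)

```text
time_s: 22.88
position: [0.5111, 0.1891, 0.186]
ee_rot: [0.647, 3.073, 0.0]
ft_force: [-1.6, -2.8, 7.4]
opening: 0.0229
```

```bash
python3 f.py; python3 -c "
from plant import *
print(finish_job())"
```

```text
23.325 [0.511  0.1891 0.186 ] [-1.4892 -2.0287  7.5184] [0.5847 0.5909 0.3866] [-0.2949  0.3353 -0.0201] 0.023016261718153304
the job is handed in; nothing more can be done
None
```

I took the grey-headed probe out of the rack and put its shank down through the seal ring. I handed in at about 23 s, still gripping it with 40 N and pressing.

**Last readings:** the wrist read +7.5 N upward. With the probe's weight of about 1.9 N added, that is a push of about 9.4 N on the ring. The measured tool height puts the ring about 9 mm down, which agrees with the spring's figures. The pose and force held steady for over 2 s, and the finger opening held at 23 mm.

**What disagreed or was not checked:**
- **Sideways load:** about 2.5 N remained at the end, so the shank or flange probably rubs slightly. A 0.5 mm shift reduced it in x, but it grew in y.
- **Detector accuracy:** before the grasp, the fixed cameras put the probe about 10 mm off in y from the wrist camera. I used the wrist camera's figure, which the rack corners backed up.
- **Tip depth:** with the probe seated, no camera found the tip. By tool height it is about 61 mm below the gland's face.
- **Bystanders:** I did not measure their positions again at the end. I saw no contact forces during the moves.

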